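# Unlatch the drying cage and swing its gate open

### The arm

A 6-joint arm with a two-finger parallel gripper is mounted at the origin on a cart in front of the work surface, level with it; the furniture and walls round the work are solid. World frame = base frame: x ahead of the robot, y to its left, z up, the work surface at z = 0. Lengths are in mm, angles in rad, forces in N, time in s.
With the tool pointing down it reaches from about 300 to 775 mm from the base axis. Payload 14.6 kg.
Tool frame: the origin (TCP) lies between the finger pads; the fingertips stand 19 mm ahead of it and the grasp point (between the pads) is the TCP (manip.tcp_to_tips is the distance from the TCP to the fingertips, in mm); x points along the fingers, z is the direction in which the jaws open and shut, and the axes are right-handed (so a half turn about x gives the same grasp; the last joint's range is limited). The gripper opens to 94 mm and grips with 3 to 60 N. Pads are 16 mm wide; open, the fingers measure 119 mm over their backs; the gripper's body (75 mm by 177 mm) begins 78 mm behind the grasp point.
Start: joints at [-1.4, 0.3, 1.521, -0, 1.321, -0.067], TCP at [129.554, -534.514, 198.846] pointing down, gripper open.
Joint ranges: [-3.03, 3.03], [-0.79, 2.21], [0.23, 2.52], [-1.04, 4.18], [0, 3.07], [-2.55, 2.55]. Speed limits (rad/s): [2.22, 2.22, 2.57, 3.14, 3.14, 3.14].

### API

Orientations are given as [roll, pitch, yaw] about the fixed x, y, z axes, in that order (R = Rz(yaw) Ry(pitch) Rx(roll)).
In Python, from cell import manip gives the robot as it stands.
- The arm moves only by the tool jog_arm, never from a script. Its argument "moves" is a list that holds one entry, the list of rows, each a list of 6 numbers: the shift along the world's x, y, z in mm, then the turn, a rotation vector about the world's x, y, z in degrees. In form: [[[dx, dy, dz, wx, wy, wz], ...]]. A call has 1 to 5 rows; each row shifts and turns the pose as measured when the row begins; what a row does not reach is not made up. A row lasts 1/10 s, in which the tool goes at most 50 mm and 8.59 degrees, less where a joint would pass 70% of its speed; a pose out of reach is approached as far as the arm can. A call is refused whole if a number of a shift passes 50 or a number of a turn 8.59, either way. A call with a gripper value outside its range is refused whole. "gripper" is the opening, from -1 (shut) to 1 (fully open), set as the call begins (left out, the last holds). The fingers move at their own pace and stop on an object; "squeeze" is the grip in N (left out, the last holds). Time passes only in rows, so rows that do not move let the fingers close. It gives the time, the measured TCP pose, the force and the opening at its end, in the units of the state.
- manip.read_state(): the state, without advancing time (a new reading comes with each control period).
- manip.camera(name): name is "scene" or "top" or "wrist"; returns (picture, depth): 480x640x3 uint8, blue, green, red; 480x640 float32, mm along the optical axis (not along the pixel's ray), 0 where there is no reading.
- manip.camera_params(name): a dict with "fx", "fy", "cx", "cy" (pixels), "rvec" (rotation vector, rad) and "tvec" (3), from world to camera coordinates, as OpenCV has them. Camera axes: x right, y down, z forward; pixel columns grow to the right and rows downward; lengths in mm; the calibration is good to about 2 mm. The wrist camera is an equidistant fisheye: a pixel r from the principal point sees the ray r / f radians off the axis. A picture is of the moment at which its call begins: read the wrist's pose just before it. camera_params takes no time and is no camera call; for the wrist camera it gives the pose at the moment of the call.
- manip.sign_off(): hands the job in, once; it reports no verdict.
The state is a dict: "clock": time; "joints": joint angles; "qd": joint speeds; "effort": joint torques, N m; "eef_pos": TCP position; "eef_rot": TCP orientation; "wrist_force": force on the tool from outside, world axes, zero at the start; "moment": the same for the moment, N m; "finger_gap": finger opening in mm.
Only numpy, scipy, OpenCV 4.12 (cv2) and the standard library are available. Lean on these libraries where they do the work, as an engineer would, in place of code of your own. Each camera call takes 0.05 s, during which the arm holds its last target. There are 200 camera calls.

### The job

Open the small wooden drying cage inside the picture frame so that the pot and jar in it can be reached: gently press its brass thumb lever until the latch bar is lifted clear of its keeper, keep it pressed while you draw the gate off the keeper, then swing the gate wide open, about square to the cage's front. Do not force or fling anything, let go of the latch so that its bar drops back level, and leave the things in and around the cage undisturbed.

Things in the scene. Friction and masses are not known exactly. Their poses are not given: they have to be found in the camera images.
- cage: drying cage fixed to the bench: plywood box with flat roof, 160 deep x 255 wide x 145 mm high. Origin: centre of its underside, on the bench. x axis from gate to back, y to the left of one facing the gate, z up. The shut gate's front face is the plane x = -96 mm. Place and yaw differ each time. More than 25 N from the robot on the cage, its gate or latch counts as forcing it
- gate_hinge (a point): point on the gate's vertical hinge axis, 120 mm above the bench, at x = -80, y = +110 mm in the cage's frame. The gate runs from there 198 mm in the cage's -y direction; 16 mm thick, from 15 to 143 mm above the bench
- gate (a joint): angle of the gate, rad: 0 shut, grows as its free end swings out of the cage's front (to the cage's -x, clockwise seen from above), 1.57 square to the front, hard stop at 1.75. It stays where it is left (light hinge friction, under 1 N at the lever)
- latch (a joint): latch angle, rad: 0 at rest, bar level; grows as the thumb lever goes down and the bar's end up; at most 0.46. It rocks on a pivot on the gate's front, 150 mm from the hinge along the gate, 120 mm above the bench, axis square to the gate. Its steel bar (10 thick, 12 mm high) runs past the gate's free end into the keeper on the post and ends in a weight, so that it falls back by itself
- thumb_pad (a point): centre of the top face of the brass thumb lever, 62 mm from the latch pivot on the hinge side, 23 mm in front of the gate's face. The flat pad is 60 mm long along the gate, from 4 to 42 mm in front of that face; its outer edge has an upright lip 8 mm thick, 16 mm high, behind which fingertips on the pad can pull the gate. See press_feel for forces. Axes as the cage's at gate 0, latch 0
- pot: small red and white pot, 58 mm across, 50 mm high, standing in the cage; origin at the centre of its underside. Leave it standing
- jar: small pigment jar with a yellow cap, 42 mm across, 96 mm high, standing in the cage; origin at the centre of its underside. Leave it standing
- tape: roll of masking tape lying near the cage, 100 mm across, 24 mm high; origin at the centre of its underside. Leave it alone
- block: brown sanding block lying near the cage, 65 x 101 x 32 mm; origin at the centre of its underside. Leave it alone
- latch_post (a point): point on the front of the fixed post (158 mm high) by the gate's free end, 120 mm above the bench. The brass keeper on it has a lip in front of the bar, which stops the bar after 3 mm of pull, and a bridge over it, which stops its rise. Lifted, the bar slides out forward through the slot between them, with 1 to 3 mm of play. The keeper's height differs by 19 mm and is not measured: feel for it
- press_feel (a point): same point as thumb_pad. Pressing here takes 2 to 5 N until, after 5 to 24 mm, the bar meets the keeper's bridge and the force climbs steeply: there it is clear of the lip. Pressed less it stays caught, and pulling loads the latch hard. Held against the bridge with about 6 to 12 N it slides out, and is free of the keeper once the gate has opened by 0.15 rad

How it is judged (in metres and radians):
On the way, in this order (a step that is already met when the one before it is completed fails the run):
1. the latch bar is lifted with a finger on the thumb lever, the gate still shut (value of joint latch above 0.05 rad and value of joint gate below 0.08 rad and contact force between the fingers and cage above 0.5 N and distance between the grasp point and thumb_pad below 0.07 m), for 0.1 s.
2. the gate is drawn off the keeper with the thumb lever still held (value of joint gate between 0.12 and 0.6 rad and value of joint latch above 0.03 rad and distance between the grasp point and thumb_pad below 0.07 m), for 0.05 s.
3. the gate is swung wide open (value of joint gate above 1.3 rad), for 0.2 s.
At the end, for the whole second after the job is handed in: The gate stands at rest, open by at least 1.3 rad (75 degrees), and the latch has been let go, its bar level again within 0.04 rad; pot, jar, tape and sanding block are where they were (within 20 mm; the pot and jar upright) (value of joint gate above 1.3 rad and velocity of joint gate between -0.05 and 0.05 rad/s and value of joint latch below 0.04 rad); the robot touches nothing.
It fails at once if the cage, its gate or its latch is loaded by the robot with more than 25 N (contact force between any of the fingers, the arm and cage above 25 N).
It fails at once if the gate is flung (faster than 2.5 rad/s) (velocity of joint gate above 2.5 rad/s).
It fails at once if the pot or the jar in the cage is moved by more than 20 mm or tipped (distance of any of pot, jar from where it was at the start of the episode above 0.02 m or angle between any of pot, jar's own z axis and vertical above 0.3 rad).
It fails at once if the tape or the sanding block is moved by more than 20 mm (distance of any of tape, block from where it was at the start of the episode above 0.02 m).
It also fails if it takes over 48 s, if anything falls off the work surface, if the arm or the gripper's body presses on something with over 40 N, if the wrist force passes 120 N, or if a joint passes its speed limit or range.

## Working session

There is one attempt and no reset: what is moved stays moved. The work goes in short steps, Python scripts to look and compute and a tool call to move; the robot and the scene stay as the last step left them, time stands still between calls to the robot, and variables do not carry over. Pictures are saved under pics/ and viewed, about 8 in all and at most 12, crops included, and the job is handed in when it is done.

Besides the shell and the picture viewer there is one more tool, called after ">>>" in YAML: its name, and indented under it one key for each argument. jog_arm: Moves the arm, as the interface text tells. Its arguments: {"type":"object","properties":{"moves":{"type":"array","items":{"type":"array","items":{"type":"array","items":{"type":"number"}}}},"gripper":{"type":"number"},"squeeze":{"type":"number"}},"required":["moves"]}

```bash
ls; mkdir -p pics; cat > h.py <<'E'
import numpy as np, cv2
from cell import manip
def snap(n):
    p=manip.camera_params(n); im,d=manip.camera(n); return im,d,p
def cloud(d,p):
    v,u=np.mgrid[0:480,0:640].astype(float)
    P=np.stack([(u-p['cx'])/p['fx']*d,(v-p['cy'])/p['fy']*d,d],-1)
    R=cv2.Rodrigues(np.array(p['rvec'],float))[0]; t=np.array(p['tvec'],float).ravel()
    return (P-t)@R
E
python3 - <<'E'
from h import *
for n in ('top','scene'):
    im,d,p=snap(n); cv2.imwrite(f'pics/{n}0.png',im); np.savez(f'{n}.npz',im=im,d=d,W=cloud(d,p))
    print(n,p)
print(manip.read_state())
E
```

```text
pics
top {'fx': 538.4857217334177, 'fy': 538.4857217334177, 'cx': 322.5329360247793, 'cy': 238.83561783113052, 'rvec': array([ 2.20743348, -2.1577611 ,  0.02643856]), 'tvec': array([-152.39338429,  669.78139902,  951.17197215])}
scene {'fx': 515.8293526470256, 'fy': 515.8293526470256, 'cx': 322.87598572818194, 'cy': 243.19168701876075, 'rvec': array([ 1.97534097,  0.08973095, -0.07675323]), 'tvec': array([-673.93475634,   30.20199756, 1291.53583851])}
{'clock': 0.1, 'joints': array([-1.39962305e+00,  3.00425763e-01,  1.52152265e+00, -1.07044818e-05,
        1.32068742e+00, -6.65976369e-02]), 'qd': array([ 0.00186541, -0.00049685, -0.0021143 , -0.00018064,  0.00013008,
       -0.00013226]), 'effort': array([ 1.10610115e-03, -5.32646334e+01, -3.53282797e+01,  7.09521957e-02,
        2.35550426e-02, -3.87940679e-05]), 'eef_pos': array([ 129.49964072, -534.28851804,  198.335915  ]), 'eef_rot': array([3.08493411, 1.56975309, 1.75191135]), 'wrist_force': array([ 0.13270667,  0.01023551, -1.09718055]), 'moment': array([0.03067862, 0.05599208, 0.00030969]), 'finger_gap': 94.4759268116346}
```

View pics/top0.png

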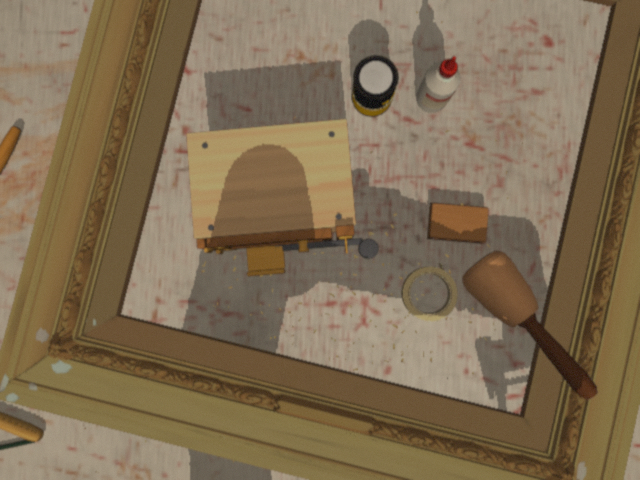

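View pics/scene0.png

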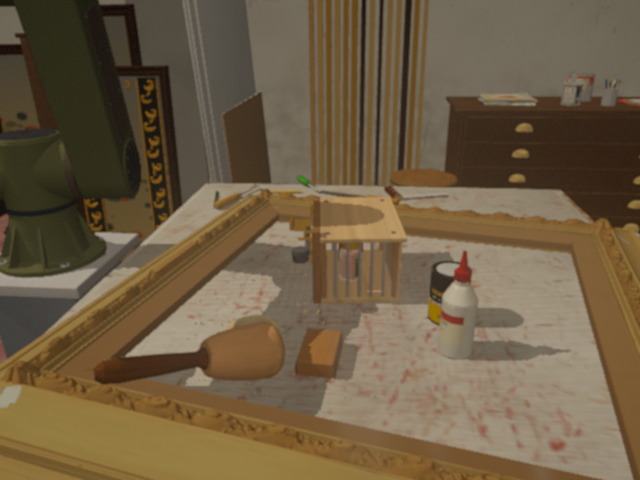

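Top view: the cage roof has corners at about (188,133), (345,121), (354,236) and (197,247). The brass thumb pad is at (266,260), the bar weight at (368,248), the tape at (430,292) and the block at (458,222). The gate faces the robot.

```bash
python3 - <<'E'
from h import *
f=np.load('top.npz'); W=f['W']; im=f['im']
for u,v in [(266,260),(266,270),(255,255),(368,248),(270,160),(303,244),(320,244),(345,240),(345,230),(208,248),(430,318),(458,222),(300,370),(300,405),(200,330),(150,315),(210,160)]: print(u,v,W[v,u].round(1))
z=W[...,2]; x,y=W[...,0],W[...,1]
box=np.zeros(z.shape,bool); box[100:290,170:400]=1
m=box&(abs(z-np.median(W[140:200,200:330,2]))<4)
n,l,s,c=cv2.connectedComponentsWithStats(m.astype(np.uint8)); k=1+s[1:,4].argmax(); print(s[k],np.median(z[l==k]))
r=cv2.minAreaRect(np.float32(W[l==k][:,:2])); print(r, cv2.boxPoints(r))
print('zlevels', [(round(a),int(((abs(z-a)<3)&box).sum())) for a in range(0,170,6)])
# pad region points
sub=W[245:280,240:295]
for vv in range(240,282,3): print(vv,[f"{W[vv,uu,2]:.0f}" for uu in range(240,300,4)])
im2=cv2.resize(im[210:300,180:390],None,fx=3.8,fy=3.8,interpolation=cv2.INTER_CUBIC); cv2.imwrite('pics/crop.png',im2)
E
```

```text
266 260 [631.9 -50.4 121.2]
266 270 [616.  -52.5 133.3]
255 255 [639.4 -32.7 122. ]
368 248 [ 654.2 -211.9  135. ]
270 160 [788.3 -55.4 145.7]
303 244 [ 658.4 -109.5  130.1]
320 244 [ 659.1 -136.4  129.1]
345 240 [ 665.7 -175.6  139.8]
345 230 [ 680.2 -175.   157.1]
208 248 [648.6  40.8 132.1]
430 318 [ 537.5 -329.6   22.4]
458 222 [ 707.  -374.5   32.4]
300 370 [ 445.6 -104.7   48.1]
300 405 [ 394.9 -108.2   81. ]
200 330 [503.4  81.5   2.6]
150 315 [5.278e+02 1.748e+02 3.000e-01]
210 160 [786.6  39.1 145.9]
[  186   119   170   129 18223] 144.838611046665
((752.79931640625, -56.66468811035156), (184.0570068359375, 255.2727508544922), 6.238229751586914) [[ 647.4464    60.21585]
 [ 675.18506 -193.54535]
 [ 858.1522  -173.54523]
 [ 830.4136    80.21597]]
zlevels [(0, 19852), (6, 954), (12, 60), (18, 43), (24, 47), (30, 156), (36, 147), (42, 58), (48, 90), (54, 37), (60, 35), (66, 36), (72, 38), (78, 31), (84, 23), (90, 21), (96, 11), (102, 20), (108, 26), (114, 62), (120, 901), (126, 575), (132, 458), (138, 383), (144, 16970), (150, 1343), (156, 163), (162, 26), (168, 0)]
240 ['141', 
[... 704 characters left out ...]
', '0', '1']
261 ['-3', '1', '120', '122', '118', '121', '120', '120', '119', '118', '122', '118', '-1', '1', '3']
264 ['-3', '980', '118', '121', '120', '121', '121', '121', '122', '123', '119', '117', '0', '-3', '-1']
267 ['-0', '-4', '122', '120', '120', '120', '120', '120', '121', '122', '118', '119', '-3', '2', '-3']
270 ['-0', '2', '120', '116', '117', '134', '137', '135', '138', '136', '137', '134', '3', '0', '-1']
273 ['0', '6', '138', '137', '135', '135', '133', '134', '136', '134', '132', '-2', '2', '-2', '-0']
276 ['4', '2', '-2', '-1', '-2', '4', '0', '-4', '-1', '3', '-1', '1', '4', '2', '0']
279 ['-0', '0', '-2', '-1', '-1', '-1', '-1', '-1', '-1', '2', '2', '1', '1', '3', '0']
```

View pics/crop.png

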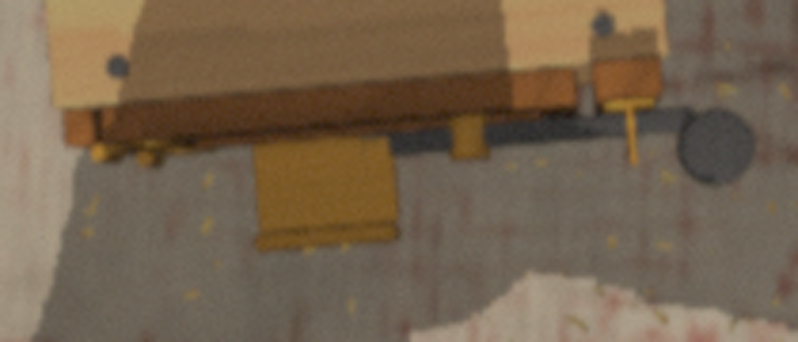

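```bash
cat >> h.py <<'E'
YAW=np.radians(6.24)
def ax(y=YAW): return np.array([np.cos(y),np.sin(y)]),np.array([-np.sin(y),np.cos(y)])
E
python3 - <<'E'
from h import *
f=np.load('top.npz'); W=f['W']
box=np.zeros(W.shape[:2],bool); box[100:290,170:400]=1
# refine yaw w/ back-edge and side edges: per-column top edge of z~145
z=W[...,2]; m=box&(abs(z-145)<5)
be=[];le=[];re=[]
for u in range(200,340):
    v=np.where(m[:,u])[0]
    if len(v)>20: be.append(W[v.min()+1,u,:2])
for v in range(140,225):
    u=np.where(m[v])[0]; le.append(W[v,u.min()+1,:2]); re.append(W[v,u.max()-1,:2])
for e,n in ((be,'back'),(le,'left'),(re,'right')):
    vx,vy,x0,y0=cv2.fitLine(np.float32(e),cv2.DIST_HUBER,0,.01,.01).ravel(); print(n,np.degrees(np.arctan2(vy,vx)),x0,y0)
P=W[box]; ex,ey=ax()
cx,cy=P[:,:2]@ex,P[:,:2]@ey
def ext(s,n): 
    print(n,s.sum(),'x',np.percentile(cx[s],[1,50,99]).round(1),'y',np.percentile(cy[s],[1,50,99]).round(1),'z',np.median(P[s,2]).round(1))
Z=P[:,2]
ext(abs(Z-145)<4,'roof')
be=np.array(be);le=np.array(le);re=np.array(re)
print('back x',np.median(be@ex),'left y',np.median(le@ey),'right y',np.median(re@ey))
pm=np.zeros_like(box); pm[246:276,243:290]=1; pm=pm[box]
ext(pm&(abs(Z-120)<4),'pad'); ext(pm&(abs(Z-135.5)<4),'lip')
xb=np.median(be@ex)-80; yc=(np.median(le@ey)+np.median(re@ey))/2
for p in ([xb-119,yc+22],[xb-134-4,yc+22],[xb-80,yc+110]): print(p,(p[0]*ex+p[1]*ey).round(1))
s=box&(W[...,0]<690)&(W[...,1]<-180)&(W[...,1]>-240)&(z>60); print('weight',np.median(W[s],0))
E
```

```text
back -83.83663 839.89514 -35.236156
left 6.267361 743.79724 67.63744
right 6.158668 756.6845 -182.03354
roof 18263 x [652.2 743.1 831.5] y [-262.9 -137.7  -13.9] z 144.8
back x 831.0684033849525 left y -13.618642670332175 right y -263.2186074941946
pad 859 x [608.6 626.7 645.3] y [-147.2 -117.2  -88.5] z 120.0
lip 184 x [600.  604.  607.8] y [-146.3 -117.6  -89. ] z 135.3
[np.float64(632.0684033849525), np.float64(-116.41862508226339)] [641. -47.]
[np.float64(613.0684033849525), np.float64(-116.41862508226339)] [622.1 -49.1]
[np.float64(671.0684033849525), np.float64(-28.41862508226339)] [670.2  44.7]
weight [ 660.44207111 -205.71114641  132.31613289]
```

```bash
cat >> h.py <<'E'
from scipy.spatial.transform import Rotation as Ro
OX,OY=738.,-139.   # cage origin in cage-aligned world
def c2w(x,y): ex,ey=ax(); return (OX+x)*ex+(OY+y)*ey
def st():
    s=manip.read_state(); M=Ro.from_euler('xyz',s['eef_rot']).as_matrix()
    print('t',round(s['clock'],2),'pos',s['eef_pos'].round(1),'x',M[:,0].round(3),'zaxis yaw',round(float(np.degrees(np.arctan2(M[1,2],M[0,2]))),2),'F',s['wrist_force'].round(1),'gap',round(s['finger_gap'],1),'q',s['joints'].round(3)); return s,M
E
python3 - <<'E'
from h import *
st(); print('target',c2w(-117,29.5),'hinge',c2w(-80,110),'pad',c2w(-119,22))
E
```

```text
t 0.1 pos [ 129.5 -534.3  198.3] x [-0.     0.001 -1.   ] zaxis yaw -76.38 F [ 0.1  0.  -1.1] gap 94.5 q [-1.4    0.3    1.522 -0.     1.321 -0.067]
target [629.22270102 -41.35266046] hinge [657.2536711   42.69205809] pad [628.0497507  -49.02561214]
```

>>> jog_arm:
  moves:
    - [[30,30,20,0,0,8],[50,45,10,0,0,0]]
  gripper: -1
  squeeze: 10

```text
clock: 0.3
eef_pos: [195.9, -470.2, 224.6]
eef_rot: [3.096, 1.565, 1.902]
wrist_force: [1.0, -1.1, 0.4]
finger_gap: 81.5
```

```bash
python3 -c "
from h import *
st()"
```

```text
t 0.3 pos [ 195.9 -470.2  224.6] x [-0.002  0.005 -1.   ] zaxis yaw -68.38 F [ 1.  -1.1  0.4] gap 81.5 q [-1.248  0.193  1.594 -0.     1.361 -0.054]
```

>>> jog_arm:
  moves:
    - [[25,25,0,0,0,8.5],[25,25,0,0,0,8.5],[25,25,0,0,0,8.5],[25,25,0,0,0,8.5],[25,25,0,0,0,8.5]]

```text
clock: 0.8
eef_pos: [325.5, -338.6, 224.9]
eef_rot: [3.011, 1.565, 2.569]
wrist_force: [-0.3, -0.3, -0.2]
finger_gap: 41.1
```

>>> jog_arm:
  moves:
    - [[25,25,0,0,0,8.5],[25,25,0,0,0,8.5],[25,25,0,0,0,8.5],[25,25,0,0,0,8.5],[25,25,0,0,0,8.5]]

```text
clock: 1.3
eef_pos: [454.4, -207.0, 224.2]
eef_rot: [2.905, 1.564, -3.07]
wrist_force: [0.1, -0.6, -0.4]
finger_gap: 2.0
```

>>> jog_arm:
  moves:
    - [[25,25,0,0,0,8.5],[25,25,0,0,0,8.5],[25,25,0,0,0,8.5],[20,25,0,0,0,8.5],[20,25,0,0,0,8.5]]

```text
clock: 1.8
eef_pos: [573.4, -75.3, 222.6]
eef_rot: [2.685, 1.562, -2.54]
wrist_force: [0.1, 1.1, -0.1]
finger_gap: 0.9
```

```bash
python3 -c "
from h import *
st()"
```

```text
t 1.8 pos [573.4 -75.3 222.6] x [-0.007 -0.005 -1.   ] zaxis yaw 60.65 F [ 0.1  1.1 -0.1] gap 0.9 q [-0.191  0.351  1.398 -0.006  1.399 -1.248]
```

>>> jog_arm:
  moves:
    - [[15,9,0,0,0,8.5],[15,9,0,0,0,8.5],[15,9,0,0,0,8.5],[8,5,0,0,0,8.5],[2,1,0,0,0,1.6]]

```text
clock: 2.3
eef_pos: [631.4, -36.6, 219.5]
eef_rot: [2.278, 1.56, -2.312]
wrist_force: [0.4, -0.1, 0.8]
finger_gap: 0.6
```

```bash
python3 -c "
from h import *
st(); im,d,p=snap('wrist'); cv2.imwrite('pics/w1.png',im); print(c2w(-117,29.5))"
```

```text
t 2.3 pos [631.4 -36.6 219.5] x [-0.008 -0.008 -1.   ] zaxis yaw 97.03 F [ 0.4 -0.1  0.8] gap 0.6 q [-0.112  0.479  1.227 -0.009  1.442 -1.804]
[629.22270102 -41.35266046]
```

View pics/w1.png

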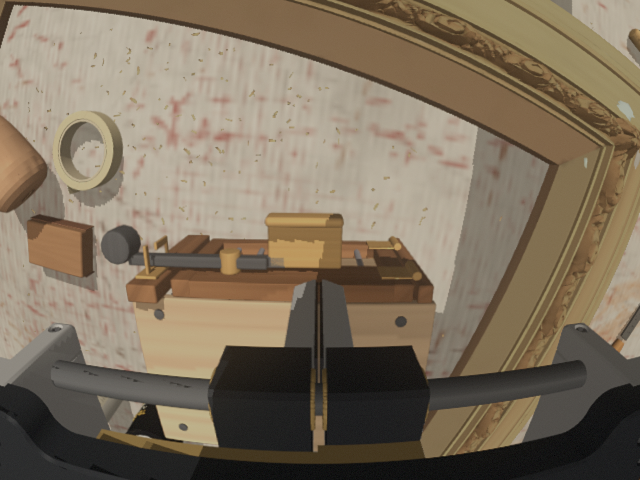

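Wrist view: the closed fingertips end at about (318,283). The pad is at (305,245) with its lip at (303,219), and the weight is at (121,244). I'll cross-check the pad position using the wrist depth.

```bash
cat >> h.py <<'E'
def wcloud(d,p):
    v,u=np.mgrid[0:480,0:640].astype(float)
    a=(u-p['cx'])/p['fx']; b=(v-p['cy'])/p['fy']; r=np.hypot(a,b)+1e-9; t=np.tan(np.minimum(r,1.5))/r
    P=np.stack([a*t*d,b*t*d,d],-1); R=cv2.Rodrigues(np.array(p['rvec'],float))[0]
    return (P-np.array(p['tvec'],float).ravel())@R
E
python3 -c "
from h import *
im,d,p=snap('wrist'); W=wcloud(d,p); ex,ey=ax()
X=W[...,:2]@ex-OX; Y=W[...,:2]@ey-OY; Z=W[...,2]
for u,v in [(305,245),(303,219),(121,244),(318,270),(150,262),(230,285)]: print(u,v,X[v,u].round(1),Y[v,u].round(1),Z[v,u].round(1))
B=np.zeros(Z.shape,bool); B[205:270,262:345]=1
for n,s in (('pad',B&(abs(Z-120)<4)),('lip',B&(abs(Z-136)<4))): print(n,s.sum(),np.percentile(X[s],[2,50,98]).round(1),np.percentile(Y[s],[2,50,98]).round(1),np.median(Z[s]).round(1))
"
```

```text
305 245 -110.2 22.5 117.7
303 219 -135.3 21.6 134.2
121 244 -112.7 -134.9 131.3
318 270 -85.8 33.2 109.6
150 262 -95.2 -111.2 125.4
230 285 -83.9 -35.4 142.0
pad 3173 [-136.5 -109.3  -91.9] [-7.6 21.7 50.6] 119.4
lip 816 [-136.8 -133.4 -129.1] [-6.3 23.1 50. ] 134.9
```

>>> jog_arm:
  moves:
    - [[-2,-4,-20,-0.4,0.4,-0.8],[0,0,-20,0,0,0],[0,0,-15,0,0,0],[0,0,-10,0,0,0],[0,0,0,0,0,0]]

```text
clock: 2.9
eef_pos: [627.8, -41.9, 152.3]
eef_rot: [2.264, 1.549, -2.354]
wrist_force: [-0.3, -1.0, -0.0]
finger_gap: 0.6
```

```bash
python3 -c "
from h import *
st()"
```

```text
t 2.9 pos [627.8 -41.9 152.3] x [-0.015 -0.015 -1.   ] zaxis yaw 95.4 F [-0.3 -1.  -0. ] gap 0.6 q [-0.117  0.523  1.319 -0.018  1.313 -1.778]
```

>>> jog_arm:
  moves:
    - [[1,0,-4,0.9,-0.9,0.8],[0,0,-3,0,0,0],[0,0,0,0,0,0]]

```text
clock: 3.2
eef_pos: [629.4, -42.3, 146.5]
eef_rot: [-1.341, 1.567, 0.338]
wrist_force: [0.1, -0.3, 0.1]
finger_gap: 0.4
```

>>> jog_arm:
  moves:
    - [[0,0,-3,0,0,0],[0,0,0,0,0,0]]

```text
clock: 3.4
eef_pos: [629.6, -42.3, 144.1]
eef_rot: [-1.453, 1.565, 0.225]
wrist_force: [0.1, -0.3, 0.4]
finger_gap: 0.5
```

>>> jog_arm:
  moves:
    - [[0,0,-3,0,0,0],[0,0,0,0,0,0]]

```text
clock: 3.6
eef_pos: [629.8, -42.3, 141.2]
eef_rot: [-1.49, 1.565, 0.188]
wrist_force: [0.0, -0.6, -1.1]
finger_gap: 0.2
```

```bash
python3 -c "
from h import *
st()"
```

```text
t 3.6 pos [629.8 -42.3 141.2] x [ 0.006  0.001 -1.   ] zaxis yaw 96.18 F [ 0.  -0.6 -1.1] gap 0.2 q [-0.126  0.525  1.343  0.002  1.269 -1.805]
```

>>> jog_arm:
  moves:
    - [[0,0,-3,0,0,0],[0,0,0,0,0,0]]

```text
clock: 3.8
eef_pos: [629.8, -42.2, 137.9]
eef_rot: [-1.491, 1.565, 0.187]
wrist_force: [0.6, 1.0, -0.4]
finger_gap: 0.5
```

>>> jog_arm:
  moves:
    - [[0,0,-3,0,0,0]]

```text
clock: 3.9
eef_pos: [630.0, -42.2, 135.2]
eef_rot: [-1.528, 1.564, 0.151]
wrist_force: [0.4, 0.6, 0.9]
finger_gap: 0.9
```

>>> jog_arm:
  moves:
    - [[0,0,-2,0,0,0]]

```text
clock: 4.0
eef_pos: [629.9, -42.2, 132.8]
eef_rot: [-1.513, 1.565, 0.165]
wrist_force: [0.4, -0.5, -0.3]
finger_gap: 0.0
```

>>> jog_arm:
  moves:
    - [[0,0,-2,0,0,0]]

```text
clock: 4.1
eef_pos: [629.9, -42.2, 130.6]
eef_rot: [-1.511, 1.565, 0.168]
wrist_force: [0.2, 0.0, 0.7]
finger_gap: 0.7
```

```bash
python3 -c "
from h import *
st(); im,d,p=snap('wrist'); cv2.imwrite('pics/w2.png',cv2.resize(im[180:340,200:420],None,fx=3.4,fy=3.4,interpolation=cv2.INTER_CUBIC)); W=wcloud(d,p); ex,ey=ax()
X=W[...,:2]@ex-OX; Y=W[...,:2]@ey-OY; Z=W[...,2]
np.savez('w2.npz',X=X,Y=Y,Z=Z)
"
```

```text
t 4.1 pos [629.9 -42.2 130.6] x [ 0.006  0.001 -1.   ] zaxis yaw 96.18 F [0.2 0.  0.7] gap 0.7 q [-0.126  0.535  1.353  0.002  1.248 -1.805]
```

View pics/w2.png

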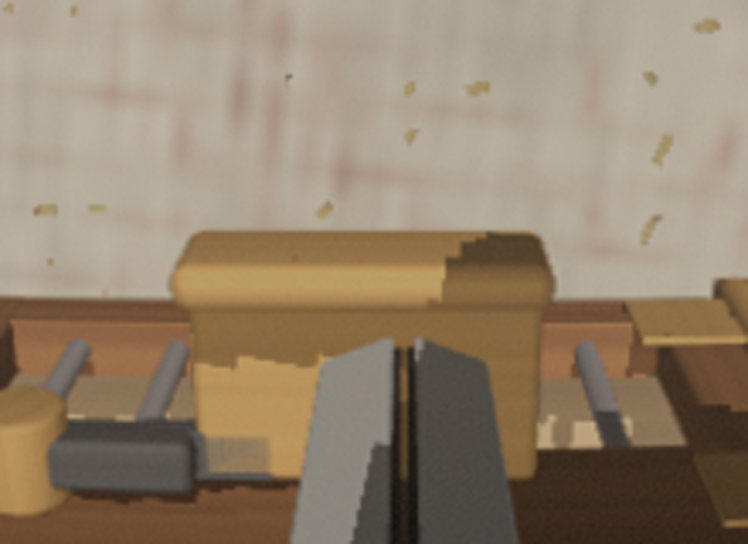

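```bash
python3 -c "
from h import *
f=np.load('w2.npz');X,Y,Z=f['X'],f['Y'],f['Z']
def c(u,v): return 200+int(u/3.4),180+int(v/3.4)
for n,a in (('lipL',(200,270)),('lipR',(530,270)),('lipM',(360,255)),('padL',(220,380)),('padM',(300,330)),('padR',(520,370)),('bar',(120,460)),('tipL',(380,360)),('tipR',(430,360)),('fingmid',(350,480))):
    u,v=c(*a); print(n,X[v,u].round(1),Y[v,u].round(1),Z[v,u].round(1))
s=(Z>100)&(Y<-115)&(Y>-160); print('weight',[np.median(q[s]).round(1) for q in (X,Y,Z)],Z[s].max())
"
```

```text
lipL -135.6 -3.2 133.2
lipR -136.0 47.4 134.3
lipM -136.0 21.3 127.9
padL -110.9 -3.2 119.1
padM -119.8 11.1 119.2
padR -113.1 47.7 119.7
bar -98.4 -20.3 126.2
tipL -125.9 24.7 144.5
tipR -126.2 32.1 145.4
fingmid -126.0 21.6 182.0
weight [np.float64(-108.2), np.float64(-131.4), np.float64(131.2)] 154.167516810752
```

```bash
python3 -c "
from h import *
f=np.load('w2.npz');X,Y,Z=f['X'],f['Y'],f['Z']
for u in (312,314,324,326,330):
  print(u,[(v,int(X[v,u]),int(Y[v,u]),int(Z[v,u])) for v in range(276,306,3)])
p=manip.camera_params('wrist'); R=cv2.Rodrigues(np.array(p['rvec'],float))[0]; t=np.array(p['tvec'],float).ravel(); print('cam',-R.T@t, 'axis',R[2])
# project expected fingertip bottom corners
for dx,dz in ((-8,-19),(-8,-10),(-8,0),(8,-19)):
  w=c2w(0,0)*0+np.array([629.9,-42.2])+ax()[0]*dx; q=R@np.array([*w,130.6+dz])+t; r=np.hypot(q[0],q[1]); th=np.arctan2(r,q[2]); print(dx,dz,p['cx']+p['fx']*th*q[0]/r,p['cy']+p['fy']*th*q[1]/r)
"
```

```text
312 [(276, -120, 24, 119), (279, -118, 24, 120), (282, -125, 25, 140), (285, -125, 25, 143), (288, -125, 25, 148), (291, -124, 25, 149), (294, -125, 25, 154), (297, -126, 25, 159), (300, -125, 25, 162), (303, -125, 25, 165)]
314 [(276, -120, 25, 120), (279, -118, 25, 119), (282, -125, 26, 139), (285, -126, 26, 145), (288, -125, 26, 148), (291, -125, 26, 151), (294, -126, 26, 155), (297, -125, 26, 157), (300, -126, 26, 162), (303, -125, 26, 163)]
324 [(276, -120, 31, 119), (279, -118, 31, 119), (282, -125, 31, 140), (285, -125, 31, 144), (288, -125, 31, 147), (291, -126, 31, 152), (294, -125, 30, 155), (297, -125, 30, 158), (300, -125, 30, 161), (303, -126, 30, 165)]
326 [(276, -120, 32, 119), (279, -118, 32, 118), (282, -125, 32, 140), (285, -126, 32, 145), (288, -125, 32, 148), (291, -199, 28, 315), (294, -125, 31, 154), (297, -125, 31, 157), (300, -125, 31, 161), (303, -126, 31, 166)]
330 [(276, -120, 34, 119), (279, -119, 34, 120), (282, -125, 34, 139), (285, -125, 34, 143), (288, -125, 34, 147), (291, -126, 33, 152), (294, -125, 33, 154), (297, -125, 33, 158), (300, -125, 33, 161), (303, -125, 33, 164)]
cam [546.96465539 -51.66844659 314.82798988] axis [ 0.28618542  0.03265025 -0.95761781]
-8 -19 318.5928618929429 265.4033564422874
-8 -10 318.63271735624994 270.99178421069143
-8 0 318.68092682305996 277.75335647725933
8 -19 318.6302618546893 290.434557624645
```

```bash
python3 -c "
from h import *
print(manip.tcp_to_tips, [a for a in dir(manip) if a[0]!='_'])"
```

```text
19.0 ['Unreachable', 'camera', 'camera_params', 'read_state', 'sign_off', 'tcp_to_tips']
```

>>> jog_arm:
  moves:
    - [[0,0,-3,0,0,0],[0,0,-2,0,0,0],[0,0,0,0,0,0]]

```text
clock: 4.45
eef_pos: [629.7, -42.2, 124.5]
eef_rot: [-1.46, 1.565, 0.218]
wrist_force: [-0.0, 0.5, 0.2]
finger_gap: 0.4
```

```bash
python3 -c "
from h import *
st();im,d,p=snap('wrist'); W=wcloud(d,p); Z=W[...,2]; X=W[...,:2]@ax()[0]-OX
for u in (314,326): print([(v,int(X[v,u]),int(Z[v,u])) for v in range(270,292,2)])
print(Z[290,270:285])"
```

```text
t 4.45 pos [629.7 -42.2 124.5] x [ 0.005  0.001 -1.   ] zaxis yaw 96.18 F [-0.   0.5  0.2] gap 0.4 q [-0.126  0.541  1.359  0.002  1.237 -1.805]
[(270, -132, 134), (272, -131, 134), (274, -130, 133), (276, -122, 118), (278, -122, 119), (280, -125, 130), (282, -125, 133), (284, -126, 137), (286, -125, 139), (288, -126, 142), (290, -126, 145)]
[(270, -132, 134), (272, -132, 136), (274, -130, 134), (276, -123, 119), (278, -122, 119), (280, -120, 119), (282, -125, 133), (284, -125, 136), (286, -199, 309), (288, -126, 143), (290, -126, 145)]
[119.49840892 119.28149482 120.06864465 119.10193362 120.22678664
 119.2649768  119.94660983 119.72076694 119.80552766 119.02031132
 119.43311302 119.72845018 119.24637169 119.21290502 118.89318529]
```

The closed fingers turn out to be shorter than stated, with the tips about 6 mm above the TCP. Contact should therefore come at a TCP height of about 114, so I'll continue down in small steps.

>>> jog_arm:
  moves:
    - [[0,0,-4,0,0,0],[0,0,-3,0,0,0],[0,0,0,0,0,0]]

```text
clock: 4.8
eef_pos: [629.8, -42.2, 117.2]
eef_rot: [-1.484, 1.565, 0.194]
wrist_force: [-0.7, -1.1, -0.3]
finger_gap: 0.7
```

>>> jog_arm:
  moves:
    - [[0,0,-2,0,0,0],[0,0,0,0,0,0]]

```text
clock: 5.0
eef_pos: [629.7, -42.2, 114.9]
eef_rot: [-1.48, 1.565, 0.199]
wrist_force: [-0.5, 0.4, -0.2]
finger_gap: 0.4
```

>>> jog_arm:
  moves:
    - [[0,0,-2,0,0,0],[0,0,0,0,0,0]]

```text
clock: 5.2
eef_pos: [629.9, -42.2, 113.1]
eef_rot: [-1.51, 1.565, 0.169]
wrist_force: [-0.2, 0.8, 1.5]
finger_gap: 0.7
```

>>> jog_arm:
  moves:
    - [[0,0,-2,0,0,0],[0,0,0,0,0,0]]

```text
clock: 5.4
eef_pos: [630.0, -42.3, 111.3]
eef_rot: [-1.533, 1.564, 0.146]
wrist_force: [-0.4, -0.2, 2.0]
finger_gap: 0.5
```

>>> jog_arm:
  moves:
    - [[0,0,-2,0,0,0]]

```text
clock: 5.5
eef_pos: [630.1, -42.3, 109.6]
eef_rot: [-1.565, 1.564, 0.114]
wrist_force: [-0.4, -0.5, 2.4]
finger_gap: 0.4
```

>>> jog_arm:
  moves:
    - [[0,0,-2,0,0,0]]

```text
clock: 5.6
eef_pos: [630.1, -42.5, 107.5]
eef_rot: [-1.595, 1.564, 0.084]
wrist_force: [-0.8, -1.2, 3.1]
finger_gap: 0.3
```

>>> jog_arm:
  moves:
    - [[0,0,-2,0,0,0]]

```text
clock: 5.7
eef_pos: [630.2, -42.6, 105.4]
eef_rot: [-1.638, 1.564, 0.04]
wrist_force: [-1.2, -1.0, 2.2]
finger_gap: 0.6
```

>>> jog_arm:
  moves:
    - [[0,0,-2,0,0,0]]

```text
clock: 5.8
eef_pos: [630.4, -42.8, 103.7]
eef_rot: [-1.68, 1.563, -0.001]
wrist_force: [-4.9, -1.0, 16.7]
finger_gap: 0.7
```

Force climbed steeply at TCP z of about 104, after roughly 9 mm of pad travel. That's the bridge, so I'll ease off toward 10 N.

>>> jog_arm:
  moves:
    - [[0,0,0.3,0,0,0]]

```text
clock: 5.9
eef_pos: [630.3, -42.8, 104.5]
eef_rot: [-1.667, 1.563, 0.011]
wrist_force: [-4.2, 0.7, 5.4]
finger_gap: 0.4
```

>>> jog_arm:
  moves:
    - [[0,0,0,0,0,0]]

```text
clock: 6.0
eef_pos: [630.3, -42.7, 104.6]
eef_rot: [-1.659, 1.563, 0.02]
wrist_force: [-1.6, -0.8, 3.9]
finger_gap: 0.1
```

>>> jog_arm:
  moves:
    - [[0,0,-0.8,0,0,0]]

```text
clock: 6.1
eef_pos: [630.3, -42.7, 104.2]
eef_rot: [-1.676, 1.563, 0.003]
wrist_force: [-4.1, -1.6, 9.0]
finger_gap: 0.4
```

>>> jog_arm:
  moves:
    - [[0,0,-0.4,0,0,0]]

```text
clock: 6.2
eef_pos: [630.4, -42.8, 104.2]
eef_rot: [-1.68, 1.562, -0.002]
wrist_force: [-4.3, -0.0, 8.0]
finger_gap: 0.3
```

>>> jog_arm:
  moves:
    - [[0,0,-0.4,0,0,0]]

```text
clock: 6.3
eef_pos: [630.4, -42.8, 104.3]
eef_rot: [-1.689, 1.562, -0.01]
wrist_force: [-4.7, -0.0, 7.7]
finger_gap: 0.5
```

>>> jog_arm:
  moves:
    - [[-2,0.3,-0.5,0,0,0]]

```text
clock: 6.4
eef_pos: [629.3, -42.6, 104.5]
eef_rot: [-1.708, 1.56, -0.03]
wrist_force: [3.0, -0.6, 5.7]
finger_gap: 0.1
```

>>> jog_arm:
  moves:
    - [[-2,0.5,-0.5,0,0,0]]

```text
clock: 6.5
eef_pos: [628.1, -42.2, 104.5]
eef_rot: [-1.718, 1.557, -0.04]
wrist_force: [2.5, -1.3, 3.8]
finger_gap: 0.6
```

>>> jog_arm:
  moves:
    - [[-2,0.6,-0.5,0,0,0]]

```text
clock: 6.6
eef_pos: [626.7, -41.6, 104.4]
eef_rot: [-1.73, 1.555, -0.051]
wrist_force: [2.9, 0.1, 5.4]
finger_gap: 0.6
```

>>> jog_arm:
  moves:
    - [[-2,0.6,-1,0,0,0]]

```text
clock: 6.7
eef_pos: [625.8, -41.1, 104.2]
eef_rot: [-1.738, 1.551, -0.06]
wrist_force: [9.5, -2.2, 8.6]
finger_gap: 0.4
```

>>> jog_arm:
  moves:
    - [[-2,0.6,-0.8,0,0,0]]

```text
clock: 6.8
eef_pos: [625.1, -40.6, 104.4]
eef_rot: [-1.744, 1.547, -0.065]
wrist_force: [9.0, -0.6, 7.0]
finger_gap: 0.6
```

>>> jog_arm:
  moves:
    - [[-2,0.6,-0.8,0,0,0]]

```text
clock: 6.9
eef_pos: [624.3, -40.1, 104.5]
eef_rot: [-1.744, 1.543, -0.066]
wrist_force: [7.7, -1.0, 6.1]
finger_gap: 0.7
```

```bash
cat >> h.py <<'E'
def gate(n=None):
    s,M=st(); im,d,p=snap('wrist'); W=wcloud(d,p); ex,ey=ax()
    if n: cv2.imwrite(n,im)
    X=W[...,:2]@ex-OX; Y=W[...,:2]@ey-OY; Z=W[...,2]
    x,y=s['eef_pos'][:2]@ex-OX,s['eef_pos'][:2]@ey-OY; print('tcp cage',x.round(1),y.round(1))
    B=(np.hypot(X-x,Y-y)<45)&(Z>108)&(Z<142)
    # lip front edge fit: outermost points per column
    B[:, :230]=0; B[:, 420:]=0
    pts=[]
    for u in range(230,420):
        v=np.where(B[:,u])[0]
        if len(v): v=v.min()+2; pts.append((X[v,u],Y[v,u],Z[v,u]))
    P=np.array(pts); f=cv2.fitLine(np.float32(P[:,:2]),cv2.DIST_HUBER,0,.01,.01).ravel()
    print('edge angle from y (deg)',np.degrees(np.arctan2(f[0],f[1])).round(2),'pt',f[2:].round(1),'z ends',P[:8,2].mean().round(1),P[-8:,2].mean().round(1), P[[2,-3]].round(1).tolist())
    return X,Y,Z,im
E
python3 -c "
from h import *
X,Y,Z,im=gate('pics/w3.png')"
```

```text
t 6.9 pos [624.3 -40.1 104.5] x [ 0.028 -0.002 -1.   ] zaxis yaw 96.15 F [ 7.7 -1.   6.1] gap 0.7 q [-0.123  0.536  1.416  0.002  1.162 -1.802]
tcp cage -121.7 31.3
edge angle from y (deg) 2.08 pt [-139.8   23.1] z ends 118.3 166.5 [[-104.4, -9.8, 116.2], [-157.5, 43.6, 212.1]]
```

View pics/w3.png

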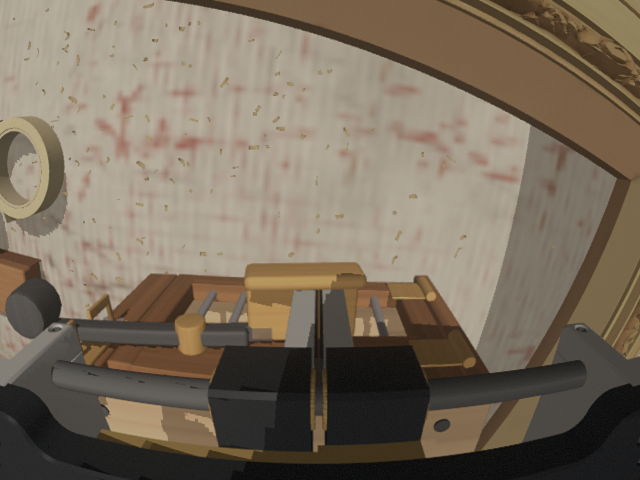

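Wrist view: the bar is lifted (weight at (33,308) is up) and the lip at (305,275) is tilted about 2°, so the gate is starting off the keeper. I'll keep pulling while holding the press.

>>> jog_arm:
  moves:
    - [[-2.5,0.8,-1,0,0.4,-0.8]]

```text
clock: 7.05
eef_pos: [623.0, -39.4, 104.5]
eef_rot: [-1.767, 1.546, -0.103]
wrist_force: [8.7, -1.7, 7.1]
finger_gap: 0.3
```

>>> jog_arm:
  moves:
    - [[-2.5,0.8,-1,0,0.4,-0.8]]

```text
clock: 7.15
eef_pos: [621.8, -38.8, 104.5]
eef_rot: [-1.807, 1.548, -0.157]
wrist_force: [8.1, -2.2, 7.4]
finger_gap: 0.3
```

>>> jog_arm:
  moves:
    - [[-2.5,0.8,-1,0,0.4,-1]]

```text
clock: 7.25
eef_pos: [620.6, -38.2, 104.5]
eef_rot: [-1.856, 1.551, -0.225]
wrist_force: [6.8, -0.7, 6.5]
finger_gap: 0.4
```

>>> jog_arm:
  moves:
    - [[-2.5,0.8,-1,0,0.4,-1]]

```text
clock: 7.35
eef_pos: [619.2, -37.5, 104.4]
eef_rot: [-1.923, 1.554, -0.31]
wrist_force: [6.5, -0.6, 5.7]
finger_gap: 0.6
```

>>> jog_arm:
  moves:
    - [[-2.5,0.8,-1.1,0,0.4,-1],[-2.5,0.8,-1.1,0,0.3,-1]]

```text
clock: 7.55
eef_pos: [615.0, -35.3, 102.6]
eef_rot: [-2.224, 1.563, -0.648]
wrist_force: [5.0, 3.7, 2.1]
finger_gap: 0.1
```

>>> jog_arm:
  moves:
    - [[-2.5,0.9,-1.1,0,0.3,-1],[-2.5,0.9,-1.1,0,0.3,-1]]

```text
clock: 7.75
eef_pos: [610.1, -32.3, 100.1]
eef_rot: [2.235, 1.566, -2.509]
wrist_force: [5.9, 3.9, 1.7]
finger_gap: 0.4
```

>>> jog_arm:
  moves:
    - [[-2.5,1,-1.1,0,0.3,-1],[-2.5,1,-1,0,0.3,-1]]

```text
clock: 7.95
eef_pos: [605.2, -29.0, 97.5]
eef_rot: [1.718, 1.557, -3.063]
wrist_force: [5.6, 4.5, 1.9]
finger_gap: 0.7
```

```bash
python3 -c "
from h import *
X,Y,Z,im=gate()"
```

```text
t 7.95 pos [605.2 -29.   97.5] x [-0.014 -0.001 -1.   ] zaxis yaw 86.07 F [5.6 4.5 1.9] gap 0.7 q [-0.107  0.526  1.448 -0.003  1.181 -1.608]
tcp cage -139.5 44.4
edge angle from y (deg) 15.78 pt [-159.7   37.8] z ends 112.6 98.3 [[-133.3, 0.5, 114.7], [-149.2, 70.5, 112.4]]
```

```bash
cat >> h.py <<'E'
def arc(th0,th1,step,a=80,n=42.5):
    s,M=st(); cur=s['eef_pos'][:2]; yaw=np.degrees(np.arctan2(M[1,2],M[0,2]))
    for th in np.arange(th0+step,th1+.1,step):
        t=np.radians(th); r=np.array([-n,-a]); R=np.array([[np.cos(t),np.sin(t)],[-np.sin(t),np.cos(t)]])
        w=c2w(*(np.array([-80,110])+R@r)); dy=6.24+90-th-yaw
        print(th,(w-cur).round(1),round(dy,1)); cur=w; yaw+=dy
E
python3 -c "
from h import *
arc(13.9,89,5)"
```

```text
t 8.0 pos [604.7 -28.7  97.2] x [-0.015 -0.001 -1.   ] zaxis yaw 86.01 F [3.  3.8 1.6] gap -0.1 q [-0.107  0.526  1.448 -0.003  1.182 -1.607]
18.9 [-6.5  2.7] -8.7
23.9 [-5.8  5.4] -5.0
28.9 [-5.3  5.9] -5.0
33.9 [-4.7  6.3] -5.0
38.9 [-4.2  6.7] -5.0
43.9 [-3.6  7.1] -5.0
48.9 [-2.9  7.3] -5.0
53.9 [-2.3  7.6] -5.0
58.9 [-1.6  7.7] -5.0
63.9 [-0.9  7.8] -5.0
68.9 [-0.3  7.9] -5.0
73.9 [0.4 7.9] -5.0
78.9 [1.1 7.8] -5.0
83.9 [1.8 7.7] -5.0
88.9 [2.5 7.5] -5.0
```

>>> jog_arm:
  moves:
    - [[0,0,5,0,0,0],[0,0,5,0,0,-1],[0,0,5,0,0,-1],[0,0,4,0,0,-1],[0,0,0,0,0,0]]

```text
clock: 8.5
eef_pos: [603.0, -28.1, 115.5]
eef_rot: [1.661, 1.551, 3.105]
wrist_force: [0.4, -0.1, -0.1]
finger_gap: 0.8
```

```bash
python3 -c "
from h import *
gate('pics/w4.png')"
```

```text
t 8.5 pos [603.  -28.1 115.5] x [-0.02   0.001 -1.   ] zaxis yaw 82.69 F [ 0.4 -0.1 -0.1] gap 0.8 q [-1.070e-01  5.060e-01  1.434e+00 -1.000e-03  1.222e+00 -1.549e+00]
tcp cage -141.7 45.5
edge angle from y (deg) 17.26 pt [-156.5   56.7] z ends 121.4 126.8 [[-136.2, 1.3, 118.7], [-151.4, 72.6, 133.8]]
```

View pics/w4.png

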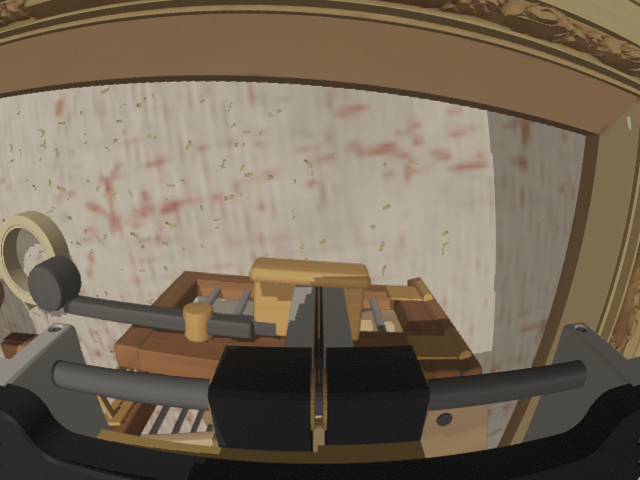

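Wrist view: the gate is off the keeper, the bar is level again with its weight at (54,284), and the fingertips at (318,285) are hooked behind the lip. Next I'll swing it along the arc.

>>> jog_arm:
  moves:
    - [[-4,2,2,0,-1,-4],[-6,5,0,0,0,-5],[-5.5,5.5,0,0,0,-5],[-5,6,0,0,0,-5]]

```text
clock: 8.95
eef_pos: [582.7, -9.9, 116.3]
eef_rot: [0.338, 1.569, 1.438]
wrist_force: [4.3, 1.4, 1.3]
finger_gap: 0.4
```

```bash
python3 -c "
from h import *
gate(); arc(28,89,5)"
```

```text
t 8.95 pos [582.7  -9.9 116.3] x [ 0.     0.002 -1.   ] zaxis yaw 63.06 F [4.3 1.4 1.3] gap 0.4 q [-0.081  0.449  1.516  0.002  1.176 -1.182]
tcp cage -159.8 65.8
edge angle from y (deg) 34.29 pt [-172.6   78. ] z ends 118.3 128.8 [[-167.1, 21.9, 118.8], [-158.2, 97.7, 134.3]]
t 9.0 pos [582.   -9.1 116.2] x [-0.001  0.002 -1.   ] zaxis yaw 62.77 F [-1.3  0.1 -0.7] gap 0.6 q [-0.08   0.448  1.518  0.002  1.176 -1.176]
33.0 [ 1.3 -0.5] 0.5
38.0 [-4.3  6.6] -5.0
43.0 [-3.7  7. ] -5.0
48.0 [-3.1  7.3] -5.0
53.0 [-2.4  7.5] -5.0
58.0 [-1.7  7.7] -5.0
63.0 [-1.1  7.8] -5.0
68.0 [-0.4  7.9] -5.0
73.0 [0.3 7.9] -5.0
78.0 [1.  7.8] -5.0
83.0 [1.7 7.7] -5.0
88.0 [2.3 7.5] -5.0
```

>>> jog_arm:
  moves:
    - [[-4,6.5,0,0,0,-5],[-3.7,7,0,0,0,-5],[-3,7.3,0,0,0,-5],[-2.4,7.5,0,0,0,-5]]

```text
clock: 9.4
eef_pos: [568.1, 18.4, 115.1]
eef_rot: [1.776, 1.568, 2.518]
wrist_force: [1.5, -0.6, -0.0]
finger_gap: 0.2
```

```bash
python3 -c "
from h import *
gate(); arc(53,93,5)"
```

```text
t 9.4 pos [568.1  18.4 115.1] x [-0.002  0.002 -1.   ] zaxis yaw 42.47 F [ 1.5 -0.6 -0. ] gap 0.2 q [-0.033  0.422  1.559  0.002  1.163 -0.775]
tcp cage -171.3 95.6
edge angle from y (deg) 52.95 pt [-180.4  110.3] z ends 119.1 128.3 [[-192.0, 56.1, 118.2], [-157.4, 126.6, 133.8]]
t 9.45 pos [567.7  19.4 115.1] x [-0.003  0.002 -1.   ] zaxis yaw 42.19 F [ 0.1 -0.2  0.3] gap 0.5 q [-0.031  0.421  1.56   0.002  1.163 -0.768]
58.0 [0.4 7.2] -4.0
63.0 [-1.1  7.8] -5.0
68.0 [-0.4  7.9] -5.0
73.0 [0.3 7.9] -5.0
78.0 [1.  7.8] -5.0
83.0 [1.7 7.7] -5.0
88.0 [2.3 7.5] -5.0
93.0 [3.  7.3] -5.0
```

>>> jog_arm:
  moves:
    - [[-0.5,7.5,0.7,0,0,-5],[-0.9,7.8,0.5,0,0,-5],[-0.4,7.9,0.5,0,0,-5],[0.3,7.9,0.5,0,0,-5]]

```text
clock: 9.85
eef_pos: [565.4, 49.4, 115.9]
eef_rot: [2.452, 1.565, 2.841]
wrist_force: [1.5, -0.7, -1.2]
finger_gap: 0.5
```

```bash
python3 -c "
from h import *
gate(); arc(73,93,5)"
```

```text
t 9.85 pos [565.4  49.4 115.9] x [-0.006  0.002 -1.   ] zaxis yaw 22.28 F [ 1.5 -0.7 -1.2] gap 0.5 q [ 0.022  0.421  1.558  0.002  1.169 -0.368]
tcp cage -170.6 126.7
edge angle from y (deg) 71.18 pt [-180.3  142.1] z ends 119.5 127.5 [[-202.7, 96.7, 120.7], [-147.4, 152.0, 130.2]]
t 9.9 pos [565.5  50.3 115.9] x [-0.006  0.002 -1.   ] zaxis yaw 21.99 F [-0.4  1.4 -0.5] gap 0.5 q [ 0.023  0.421  1.557  0.003  1.169 -0.362]
78.0 [2.5 7.7] -3.8
83.0 [1.7 7.7] -5.0
88.0 [2.3 7.5] -5.0
93.0 [3.  7.3] -5.0
```

>>> jog_arm:
  moves:
    - [[1.5,7.7,0.5,0,0,-4.5],[1.7,7.7,0.5,0,0,-5],[2.3,7.5,0.5,0,0,-5],[1.5,4,0.5,0,0,-3],[0,0,0,0,0,0]]

```text
clock: 10.4
eef_pos: [572.0, 75.9, 116.4]
eef_rot: [2.757, 1.561, 2.846]
wrist_force: [-0.2, -0.2, 0.2]
finger_gap: 0.2
```

```bash
python3 -c "
from h import *
gate('pics/w5.png')"
```

```text
t 10.4 pos [572.   75.9 116.4] x [-0.01   0.003 -1.   ] zaxis yaw 5.12 F [-0.2 -0.2  0.2] gap 0.2 q [ 0.067  0.442  1.526  0.004  1.183 -0.024]
tcp cage -161.1 152.3
edge angle from y (deg) 88.35 pt [-158.   173.2] z ends 119.8 127.4 [[-202.6, 136.2, 121.0], [-130.6, 170.4, 132.4]]
```

View pics/w5.png

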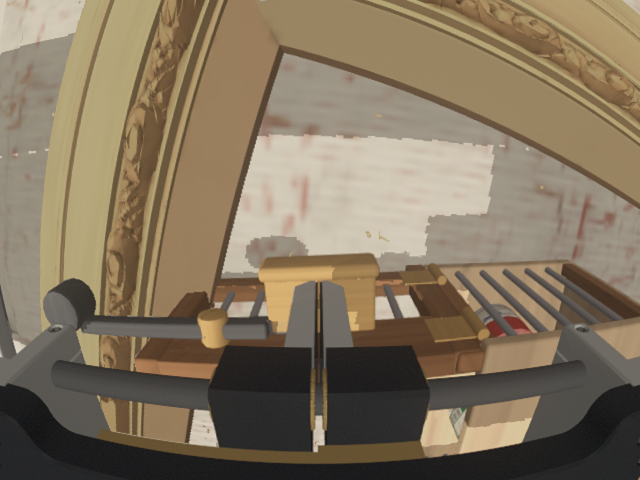

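Wrist view: the gate stands about square to the front, the bar is level, and the pot is still in the cage at (500,320). Now I'll move the fingers off the lip and lift straight out.

>>> jog_arm:
  moves:
    - [[0,-3,0,0,0,0],[0,0,10,0,0,0],[0,0,15,0,0,0],[0,0,25,0,0,0],[0,0,30,0,0,0]]

```text
clock: 10.95
eef_pos: [569.8, 70.3, 196.6]
eef_rot: [2.922, 1.553, 3.023]
wrist_force: [0.2, 0.3, 0.9]
finger_gap: 1.0
```

>>> jog_arm:
  moves:
    - [[0,0,40,0,0,0],[0,0,40,0,0,0],[0,0,30,0,0,0],[-40,-40,0,0,0,0],[-40,-40,0,0,0,0]]

```text
clock: 11.45
eef_pos: [497.9, -2.3, 317.8]
eef_rot: [2.791, 1.562, 2.903]
wrist_force: [0.8, -1.6, 0.6]
finger_gap: 0.4
```

>>> jog_arm:
  moves:
    - [[-40,-45,0,0,0,0],[-40,-45,0,0,0,0],[-30,-45,0,0,0,0],[0,-45,0,0,0,0],[0,-45,0,0,0,0]]

```text
clock: 11.95
eef_pos: [397.8, -210.8, 323.6]
eef_rot: [-1.631, 1.569, -1.508]
wrist_force: [1.2, -0.4, -0.0]
finger_gap: 0.5
```

>>> jog_arm:
  moves:
    - [[0,-45,0,0,0,0],[0,-45,0,0,0,0],[0,0,0,0,0,0],[0,0,0,0,0,0]]

```text
clock: 12.35
eef_pos: [394.1, -309.3, 326.3]
eef_rot: [-1.249, 1.566, -1.128]
wrist_force: [-1.2, 0.3, 0.2]
finger_gap: 0.4
```

```bash
python3 - <<'E'
from h import *
st(); im,d,p=snap('top'); cv2.imwrite('pics/top1.png',im); W=cloud(d,p); f=np.load('top.npz')
ex,ey=ax(); X=W[...,:2]@ex-OX; Y=W[...,:2]@ey-OY; Z=W[...,2]
s=(Z>118)&(Z<160)&(X<-95)&(Y>60)&(Y<220)
r=(X[s]+80,Y[s]-110); q=cv2.fitLine(np.float32(np.stack([X[s],Y[s]],1)),cv2.DIST_HUBER,0,.01,.01).ravel(); print(s.sum(),'gate line deg',np.degrees(np.arctan2(abs(q[0]),q[1])))
for n,(u,v,a) in {'tape':(430,292,40),'block':(458,222,40)}.items():
    o=[]
    for A in (f['W'],W):
        B=A[v-a:v+a,u-a:u+a]; h=(12,28) if n=='tape' else (28,36); m=(B[...,2]>h[0])&(B[...,2]<h[1]); o.append((B[m][:,:2].mean(0).round(1),m.sum()))
    print(n,o)
E
```

```text
t 12.35 pos [ 394.1 -309.3  326.3] x [ 0.002 -0.004 -1.   ] zaxis yaw 6.97 F [-1.2  0.3  0.2] gap 0.4 q [-0.738  0.12   1.446 -0.002  1.571 -0.859]
3458 gate line deg 92.629684
tape [(array([ 581.6, -328.7]), np.int64(1198)), (array([ 581.8, -328.6]), np.int64(1199))]
block [(array([ 707.9, -376. ]), np.int64(1680)), (array([ 708. , -376.2]), np.int64(1679))]
```

View pics/top1.png

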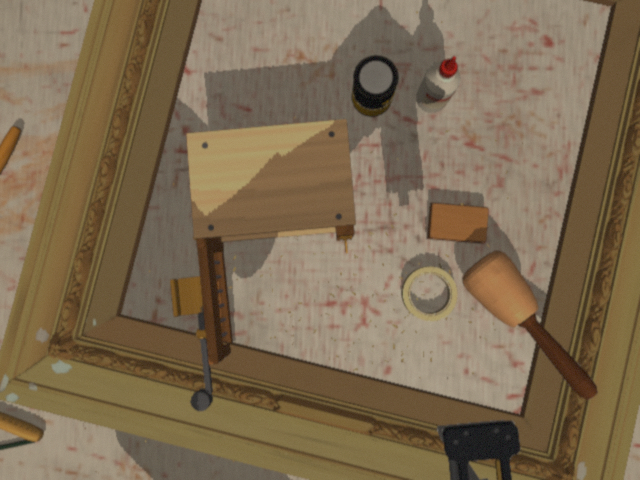

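Top view: the gate is open about square, running from (205,238) to (220,360). The tape and block are unmoved, and the arm is clear at the lower right. One last check that the bar is level, then I'll hand in.

```bash
python3 - <<'E'
from h import *
im,d,p=snap('top'); W=cloud(d,p); print('weight z',np.median(W[396:405,198:206,2]),'before',np.median(np.load('top.npz')['W'][244:253,364:372,2]),'pad z',np.median(W[285:305,182:195,2]))
st(); print(manip.sign_off())
E
```

```text
weight z 133.3573030690476 before 133.0527100250721 pad z 120.1845535896042
t 12.45 pos [ 394.5 -308.3  326.3] x [ 0.002 -0.004 -1.   ] zaxis yaw 7.04 F [0.5 0.  0.4] gap 0.7 q [-0.736  0.119  1.447 -0.002  1.571 -0.858]
the job is handed in; nothing more can be done
None
```

The gate is open and about square to the cage front, and I handed the job in at 12.5 s on the robot's clock. No verdict came back.

**What I did:**
- **Press:** I pressed the thumb lever with closed fingers until the bar met the keeper's bridge, after about 9 mm. The force peaked at 16.7 N for one step, and I then held the lever with about 4 to 9 N.
- **Draw-off:** I drew the gate off the keeper to about 0.25 rad with the lever still held down.
- **Swing:** I let the lever rise so the bar fell back level. Then I swung the gate by the lever's lip, lifted the fingers out and moved the arm away.

**Last checks:**
- **Gate:** it measured about 88° in the wrist view and 92.6° in a rough fit from the top camera. These disagree by about 4°, but both are well above 75°.
- **Latch:** the weight sits at 133.4 mm against 133.1 mm before, and the pad at 120.2 mm against 120.0 mm, so the bar is level.
- **Tape and block:** neither moved by more than about 0.2 mm.
- **Pot and jar:** I did not measure them after the move. The pot was still in the cage in the last wrist view, and the fingers never went inside.
- **Arm:** it is clear of everything, with the wrist force near zero.

**Disagreement with the description:** with the fingers closed, the fingertips were about 6 mm behind the TCP, not 19 mm ahead of it as stated. I found this with the wrist camera before touching the lever, so it did no harm.

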